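# Pump up the box-disinfecting sprayer

### The arm

A 6-joint arm with a two-finger parallel gripper is mounted at the origin on the work surface. World frame = base frame: x ahead of the robot, y to its left, z up, the work surface at z = 0. Lengths are in m, angles in rad, forces in N, time in s.
With the tool pointing down it reaches from about 0.25 to 0.725 m from the base axis. Payload 4 kg.
Tool frame: the origin (TCP) lies on the centre line of the jaws, within the pads' length; the fingertips stand 14 mm ahead of it and the grasp point (between the pads) lies 5 mm behind it; z points along the fingers, x is the direction in which the jaws open and shut, and the axes are right-handed (so a half turn about z gives the same grasp; the last joint's range is limited). The gripper opens to 85 mm and grips with 20 to 120 N. Pads are 22 mm wide; open, the fingers measure 114 mm over their backs; the gripper's body (76 mm by 85 mm) begins 54 mm behind the grasp point. The pads swing forward as they close: fully open they stand 13 mm farther back than shut.
Start: joints at [-1.26, 0.241, 0.005, 1.335, 0, 1.571], TCP at [0.153, -0.476, 0.245] pointing down, gripper open.
Joint ranges: [-2.72, 2.72], [-1.05, 1.87], [-1.09, 1.28], [-1.99, 2.15], [-1.42, 1.44], [-3.14, 3.14]. Speed limits (rad/s): [2.79, 2.79, 3.14, 3.14, 3.14, 3.14].

### API

Orientations are given as a unit quaternion [x, y, z, w].
In Python, from workcell import get_obs, optics, ticket gives the robot as it stands.
- The arm moves only by the shell command python3 -m inch 'ROWS'. ROWS is JSON, a list that holds one entry, the list of rows, each a list of 5 numbers: the finger opening in cm, from 0 to 8.54, then the shift along the tool's x, y, z in cm, then the turn about the tool's z in degrees. In form: [[[fingers, dx, dy, dz, roll], ...]]. A call has exactly 5 rows; each row is the pose to reach, as a shift and turn from the pose measured when the call began, along the tool's axes at that moment; what a row does not reach only later rows make up. A row lasts 1/8 s, in which the tool goes at most 62.5 mm and 10.7 degrees, less where a joint would pass 70% of its speed; a pose out of reach is approached as far as the arm can. A call with a gripper value outside its range is refused whole. The fingers move at their own pace and stop on an object; the grip force is fixed at half the most. Time passes only in rows, so rows that repeat a pose let the fingers close, or fill a call up. It gives the time, the measured TCP pose, the force and the opening at its end, in the units of the state.
- get_obs(): the state, without advancing time (a new reading comes with each control period).
- optics.camera(name): name is "scene" or "top"; returns (picture, depth): 384x512x3 uint8, red, green, blue; 384x512 float32, m along the optical axis (not along the pixel's ray), 0 where there is no reading.
- optics.camera_info(name): a dict with "vfov" (degrees; the focal length in pixels is half the picture's height over the tangent of half this angle, whatever the lens; pixels are square), "cx", "cy" (the principal point, pixels), "k1" (the pictures are not rectified: a ray, as slopes to the right and down, at radius r is drawn at 1 + k1 r^2 times it, then the intrinsics apply), "R" (3x3) and "t" (3): a world point X has camera coordinates R X + t. Camera axes: x right, y down, z forward; pixel columns grow to the right and rows downward; lengths in m; the calibration is good to about 2 mm. A picture is of the moment at which its call begins. camera_info takes no time and is no camera call.
- ticket.job_done(): hands the job in, once; it reports no verdict.
The state is a dict: "clock": time; "joint_pos": joint angles; "joint_vel": joint speeds; "tau": joint torques, N m; "eef_pos": TCP position; "tool_rot": TCP orientation; "ft_force": force on the tool from outside, world axes, zero at the start; "ft_torque": the same for the moment, N m; "grip_width": finger opening in m.
Only numpy, scipy, OpenCV 4.12 (cv2) and the standard library are available. Lean on these libraries where they do the work, as an engineer would, in place of code of your own. Each camera call takes 0.05 s, during which the arm holds its last target.

### The job

Get the hand-pumped sprayer ready for disinfecting the bird transport boxes: press its pump knob down and let it spring back up, over and over, until the indicator pin beside it has come fully out. Only press the knob from above; do not touch the pin, leave the sprayer standing where it is without lifting it or shoving it about, and leave everything else on the table where it is. Finish with the knob sprung back up.

Things in the scene. Friction and masses are not known exactly. Their poses are not given: they have to be found in the camera images.
- sprayer: Free-standing sprayer, about 1.7 kg: a round white tank 150 mm in diameter with a flat grey top at 140 mm height. Origin at the centre of its underside, z up; the black pump knob is on its axis, the indicator pin 50 mm from the axis in its +x direction, and a spray nozzle at 152 mm height sticks out to 110 mm from the axis in its -x direction. It stands at any yaw. It is not the slim 60 mm wide soap dispenser.
- pump_knob: Black round flat-topped pump knob, 48 mm in diameter and 20 mm thick, on a 14 mm steel rod. Origin at the centre of its top face, 220 mm above the table when up and 195 mm when pressed fully down; it moves with the knob.
- plunger (a joint): How far the pump knob is pressed down, m: 0 up (at rest), 0.025 at the bottom stop. A spring returns it: about 4 N to start, 10 to 15 N at the bottom, and a little more when pressed fast. A stroke counts only in full: the pump catches the pin anew only if the knob has come up to within about 6 mm of the top, and each further stroke to the bottom brings the pin out about 10 mm (the first one 5 to 15 mm, and a shallower stroke less).
- indicator: Plain bright metal indicator pin, upright, 10 mm in diameter, in a black 22 mm collar on the sprayer's top. Origin at the centre of its tip, 149 mm above the table when in and 189 mm when fully out; it is always lower than the pressed knob's top and stays where pumping has brought it.
- pin (a joint): How far the indicator pin has come out, m: 0 in (tip 4 mm above its collar), 0.040 fully out. At the start it is between 0 and 0.012, so 3 or 4 full strokes are needed; more do no harm.
- soap: Slim white soap dispenser, 60 mm in diameter, 164 mm tall, near the sprayer. Not to be moved. Origin under its centre.
- mug: Blue mug, 76 mm in diameter, 85 mm tall, near the sprayer. Not to be moved. Origin under its centre.
- tape: Roll of brown tape lying flat, 90 mm in diameter, 30 mm tall, near the sprayer. Not to be moved. Origin under its centre.
- jar: Glass jar with a white cap, 72 mm in diameter, 100 mm tall. Not to be moved. Origin under its centre.
- bowl: Steel bowl, 116 mm in diameter, 45 mm tall. Not to be moved. Origin under its centre.
- driver: Screwdriver lying on the table. Not to be moved.
- brush: Brush lying on the table. Not to be moved.
Mind the look-alikes: they are no part of the job. Leave any pink or purple look-alike of the sprayer alone.

How it is judged:
On the way, in this order (a step that is already met when the one before it is completed fails the run):
1. the pump knob has been pressed down for a first stroke (value of joint plunger above 0.012 m), for 0.02 s.
2. the knob has been let up again (value of joint plunger below 0.009 m), for 0.02 s.
3. the knob has been pressed down again (value of joint plunger above 0.012 m), for 0.02 s.
4. the indicator pin is fully out (value of joint pin above 0.036 m), for 0.1 s.
At the end, for the whole second after the job is handed in: The indicator pin is out by more than 36 of its 40 mm, the pump knob is back up (within 3 mm), and the sprayer stands upright and at rest on the table, within 40 mm of where it was (value of joint pin above 0.036 m and value of joint plunger below 0.003 m and angle between sprayer's own z axis and vertical below 0.05 rad and height (world z) of sprayer below 0.004 m and distance of sprayer from where it was at the start of the episode below 0.04 m and linear speed of sprayer below 0.02 m/s); the robot touches nothing.
It fails at once if the robot touches the indicator pin (more than 1 N) (contact force between any of the fingers, the arm and indicator above 1 N).
It fails at once if the sprayer is lifted (15 mm), tipped (0.25 rad) or shoved (40 mm) (height (world z) of sprayer above 0.015 m or angle between sprayer's own z axis and vertical above 0.25 rad or distance of sprayer from where it was at the start of the episode above 0.04 m).
It fails at once if another thing on the table is moved by more than 30 mm (distance of any of soap, mug, tape, jar, bowl, driver, brush from where it was at the start of the episode above 0.03 m).
It also fails if it takes over 42 s, if anything falls off the work surface, if the arm or the gripper's body presses on something with over 40 N, if the wrist force passes 120 N, or if a joint passes its speed limit or range.

## Working session

There is one attempt and no reset: what is moved stays moved. The work goes in short steps, Python scripts to look and compute and a shell command to move; the robot and the scene stay as the last step left them, time stands still between calls to the robot, and variables do not carry over. Pictures are saved under pics/ and viewed, and the job is handed in when it is done.

```bash
mkdir -p pics
cat > h.py <<'E'
import numpy as np,cv2
from workcell import get_obs,optics,ticket
def cam(n):
    p,d=optics.camera(n); return p,d,optics.camera_info(n)
def cloud(d,i):
    f=d.shape[0]/2/np.tan(np.radians(i['vfov'])/2)
    v,u=np.indices(d.shape).astype(float)
    K=np.array([[f,0,i['cx']],[0,f,i['cy']],[0,0,1]])
    pts=np.stack([u,v],-1).reshape(-1,1,2)
    n=cv2.undistortPoints(pts,K,np.array([i['k1'],0,0,0.])).reshape(d.shape+(2,))
    C=np.dstack([n[...,0]*d,n[...,1]*d,d])
    R=np.array(i['R']);t=np.array(i['t'])
    return (C-t)@R
E
python3 - <<'E'
from h import *
for n in('scene','top'):
    p,d,i=cam(n); np.savez('%s0.npz'%n,p=p,d=d)
    cv2.imwrite('pics/%s0.png'%n,p[...,::-1]); print(n,i)
o=get_obs();print(o)
E
```

```text
scene {'vfov': 56.925347765488674, 'cx': 255.58206592497163, 'cy': 198.80928631704649, 'k1': -0.08232890198239232, 'R': array([[ 0.62269826,  0.78246148, -0.00095486],
       [ 0.56751183, -0.45247655, -0.68789192],
       [-0.53868098,  0.4278072 , -0.72581251]]), 't': array([-0.32153501, -0.17080975,  1.60694235])}
top {'vfov': 50.80711098420058, 'cx': 256.60616688705665, 'cy': 191.5858544211569, 'k1': -0.051767262011534046, 'R': array([[-0.01889484, -0.99969419,  0.01595318],
       [-0.99122411,  0.01664201, -0.1311404 ],
       [ 0.1308348 , -0.01829105, -0.99123544]]), 't': array([-0.01124301,  0.52405811,  1.20359076])}
{'clock': 0.1, 'joint_pos': array([-1.26002679e+00,  2.41295657e-01,  3.83341210e-03,  1.33518006e+00,
        1.62524962e-05,  1.57081386e+00]), 'joint_vel': array([ 0.00055748,  0.00078302,  0.00504887, -0.00010863,  0.00015458,
       -0.00021984]), 'tau': array([ 2.05032375e-04, -3.73138154e+01,  2.53009272e+01,  1.08151601e-02,
        1.29366013e-04,  1.94229426e-05]), 'eef_pos': array([ 0.15273387, -0.47553   ,  0.24451316]), 'tool_rot': array([ 8.08014104e-01, -5.89162418e-01, -7.41012196e-04, -5.50345086e-04]), 'ft_force': array([0.50693179, 0.10940582, 0.29655603]), 'ft_torque': array([ 0.02247188,  0.04161385, -0.00127605]), 'grip_width': 0.08581214178393687}
```

View pics/scene0.png

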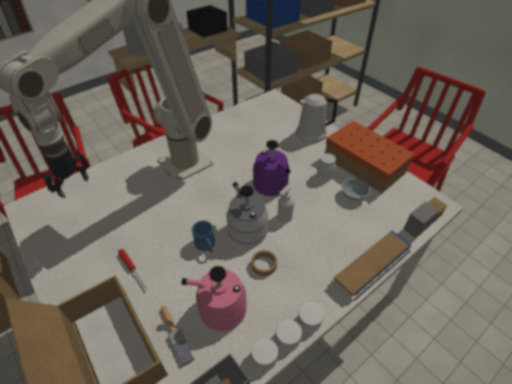

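View pics/top0.png

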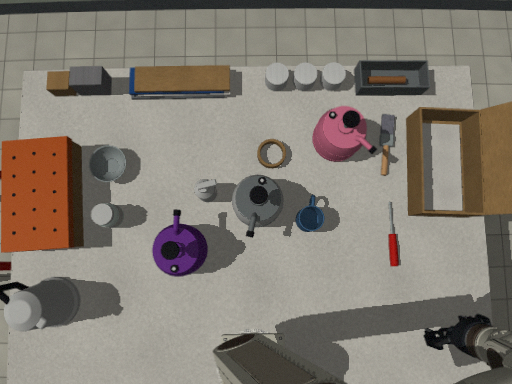

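Candidates in the top view are the white/grey tank at (258,200), purple at (180,248), pink at (340,133), the slim soap dispenser at (206,188) and a grey jug at (40,305). The white tank with a grey top, black knob and nozzle at (258,200) fits the description. I'll confirm it in a crop and measure it.

Run:
```python
from h import *
ims=[]
for n,(u0,v0) in(('top',(205,150)),('scene',(195,165))):
    z=np.load(n+'0.npz');p,d=z['p'],z['d'];i=optics.camera_info(n);X=cloud(d,i)
    ims.append(cv2.resize(p[v0:v0+100,u0:u0+100,::-1],(400,400),interpolation=cv2.INTER_CUBIC))
    c=np.array([258,200]) if n=='top' else np.array([247,215])
    v,u=np.indices(d.shape); near=np.hypot(u-c[0],v-c[1])<45
    x=X[...,:2]
    for a,b in((.21,.235),(.13,.146),(.146,.16),(.16,.19)):
        m=near&(X[...,2]>a)&(X[...,2]<b)
        q=X[m]
        if len(q)<4: print(n,a,b,len(q));continue
        (cx,cy),r=cv2.minEnclosingCircle(q[:,:2].astype(np.float32))
        print(n,a,b,len(q),'med',np.median(q,0).round(4),'circ',round(cx,4),round(cy,4),round(r,4),'px',np.median(u[m]),np.median(v[m]))
cv2.imwrite('pics/crop.png',np.hstack(ims))
```

```text
top 0.21 0.235 265 med [ 0.4923 -0.0208  0.2195] circ 0.492 -0.0208 0.0239 px 258.0 194.0
top 0.13 0.146 1265 med [ 0.487  -0.0203  0.1401] circ 0.4921 -0.0205 0.064 px 257.0 200.0
top 0.146 0.16 143 med [ 0.4375 -0.007   0.1545] circ 0.4798 0.0125 0.0952 px 253.0 217.0
top 0.16 0.19 51 med [ 0.405  -0.001   0.1617] circ 0.4131 -0.0013 0.0284 px 251.0 229.0
scene 0.21 0.235 135 med [ 0.4955 -0.0233  0.2183] circ 0.4922 -0.0225 0.0252 px 246.0 190.0
scene 0.13 0.146 675 med [ 0.5062 -0.0333  0.1389] circ 0.5031 0.0237 0.1105 px 247.0 209.0
scene 0.146 0.16 141 med [ 0.4927 -0.0164  0.1517] circ 0.4767 0.0357 0.101 px 244.0 202.0
scene 0.16 0.19 65 med [ 0.4992 -0.0021  0.1628] circ 0.4692 0.0519 0.0948 px 247.0 193.0
```

View pics/crop.png

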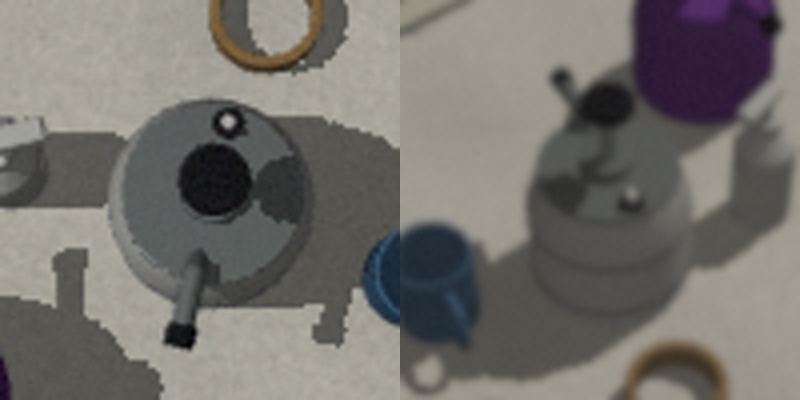

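The crop confirms it: white tank with a grey top, knob at top-view (258,194), pin in its collar at (262,180) and nozzle at (250,232). The knob axis is at (0.492, -0.021). I'll approach with closed fingers, higher than everything else on the table.

```bash
python3 -m inch '[[[0,0,0,-5,0],[0,-3,-4.2,-7,0],[0,-6.5,-9.1,-7,0],[0,-10,-14,-7,0],[0,-13.2,-18.5,-7,0]]]'
python3 - <<'E'
from h import *
from scipy.spatial.transform import Rotation as R
o=get_obs();print(R.from_quat(o['tool_rot']).inv().apply(np.array([.492,-.0213,.25])-o['eef_pos'])*100)
E
```

```text
clock: 0.72
eef_pos: [0.2892, -0.2916, 0.3145]
tool_rot: [0.808, -0.589, -0.001, -0.001]
ft_force: [0.6, -1.4, -0.2]
grip_width: 0.0003
[-19.52883045 -27.56882523   6.49741702]
```

```bash
python3 -m inch '[[[0,-3.5,-5,0,0],[0,-7.1,-10,0,0],[0,-10.7,-15,0,0],[0,-14.2,-20,0,0],[0,-17.2,-24.2,0,0]]]'; python3 -m inch '[[[0,-2.3,-3.4,0,0],[0,-2.3,-3.4,2,0],[0,-2.3,-3.4,4,0],[0,-2.3,-3.4,5,0],[0,-2.3,-3.4,5,0]]]';python3 - <<'E'
from h import *
from scipy.spatial.transform import Rotation as R
o=get_obs();print(o['eef_pos'],o['ft_force'],R.from_quat(o['tool_rot']).inv().apply(np.array([.492,-.0213,.234])-o['eef_pos'])*100)
p,d,i=cam('top');p2,d2,i2=cam('scene')
cv2.imwrite('pics/a1.png',np.hstack([cv2.resize(p[130:250,190:310,::-1],(400,400)),cv2.resize(p2[135:255,185:305,::-1],(400,400))]))
E
```

```text
clock: 1.35
eef_pos: [0.4679, -0.0518, 0.3145]
tool_rot: [0.808, -0.589, -0.001, -0.001]
ft_force: [1.0, -0.9, -0.3]
grip_width: -0.0003
clock: 1.98
eef_pos: [0.4925, -0.0195, 0.2638]
tool_rot: [0.808, -0.589, -0.002, 0.0]
ft_force: [0.3, -0.0, -0.1]
grip_width: 0.0002
[ 0.49253264 -0.01945216  0.26380839] [ 0.30773914 -0.03874608 -0.14863885] [0.16866535 0.10023325 2.98058515]
```

View pics/a1.png

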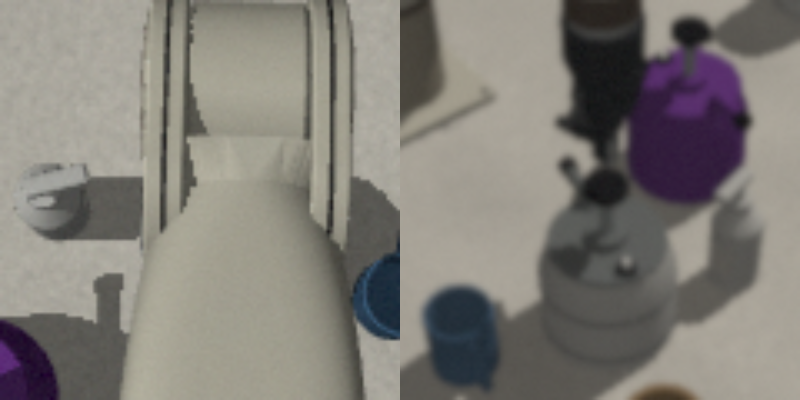

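The closed fingers stand just above the knob (right half, fingertips at about (605,150), knob at (605,187)). I'll go down in small steps and watch the force.

```bash
python3 -m inch '[[[0,0.1,0.1,2,0],[0,0.1,0.1,2.6,0],[0,0.1,0.1,3.2,0],[0,0.1,0.1,3.8,0],[0,0.1,0.1,3.8,0]]]'; python3 -m inch '[[[0,0,0,0.5,0],[0,0,0,1,0],[0,0,0,1.3,0],[0,0,0,1.6,0],[0,0,0,1.6,0]]]'
```

```text
clock: 2.7
eef_pos: [0.4931, -0.0209, 0.2286]
tool_rot: [0.808, -0.589, 0.0, -0.001]
ft_force: [-1.9, 0.1, 6.5]
grip_width: -0.0003
clock: 3.32
eef_pos: [0.4931, -0.0209, 0.2149]
tool_rot: [0.808, -0.589, 0.001, -0.002]
ft_force: [-3.6, 0.6, 10.4]
grip_width: 0.0003
```

```bash
python3 -m inch '[[[0,0,0,0.3,0],[0,0,0,0.5,0],[0,0,0,0.7,0],[0,0,0,0.8,0],[0,0,0,0.8,0]]]'
```

```text
clock: 3.95
eef_pos: [0.4931, -0.0209, 0.2095]
tool_rot: [0.808, -0.589, 0.002, -0.002]
ft_force: [-5.2, 0.2, 13.0]
grip_width: 0.0001
```

```bash
python3 -m inch '[[[0,0,0,0.2,0],[0,0,0,0.4,0],[0,0,0,0.5,0],[0,0,0,0.5,0],[0,0,0,0.5,0]]]'
```

```text
clock: 4.58
eef_pos: [0.4931, -0.0209, 0.2089]
tool_rot: [0.808, -0.589, 0.004, -0.003]
ft_force: [-9.0, 1.0, 22.1]
grip_width: 0.0001
```

Bottom stop reached: the force jumps to 22 N at TCP z 0.209. Next is releasing the knob, then repeating strokes with a small over-travel.

```bash
python3 -m inch '[[[0,0,0,-1.2,0],[0,0,0,-2.4,0],[0,0,0,-3.6,0],[0,0,0,-3.6,0],[0,0,0,-3.6,0]]]'
python3 - <<'E'
from h import *
from scipy.spatial.transform import Rotation as R
o=get_obs();print(R.from_quat(o['tool_rot']).inv().apply(np.array([.492,-.0213,.209])-o['eef_pos'])*100)
p2,d2,i2=cam('scene')
cv2.imwrite('pics/a2.png',cv2.resize(p2[135:255,185:305,::-1],(480,480)))
E
```

```text
clock: 5.2
eef_pos: [0.4926, -0.021, 0.2443]
tool_rot: [0.808, -0.589, 0.003, -0.003]
ft_force: [-0.8, -0.4, -0.3]
grip_width: -0.0
[0.00973318 0.09612037 3.52566532]
```

View pics/a2.png

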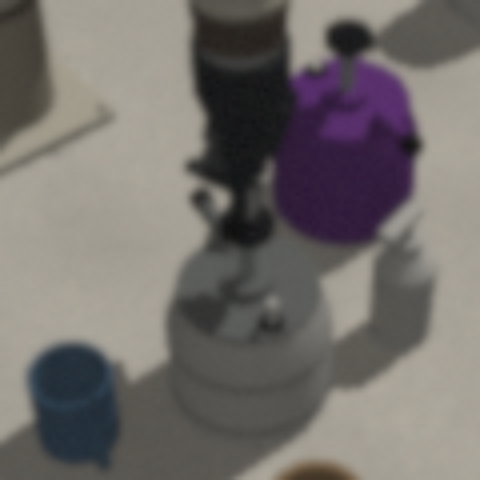

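The knob at (245,220) is back up, the pin at (272,312) has risen a little, and the sprayer hasn't moved. Second stroke next.

```bash
python3 -m inch '[[[0,0,0,1,0],[0,0,0,2,0],[0,0,0,3,0],[0,0,0,3.8,0],[0,0,0,4.1,0]]]'; python3 -m inch '[[[0,0,0,0.2,0],[0,0,0,0.2,0],[0,0,0,-1.2,0],[0,0,0,-2.5,0],[0,0,0,-3.5,0]]]'
```

```text
clock: 5.88
eef_pos: [0.4931, -0.021, 0.2087]
tool_rot: [0.808, -0.589, 0.005, -0.004]
ft_force: [-16.0, 1.1, 47.9]
grip_width: 0.0
clock: 6.5
eef_pos: [0.4923, -0.021, 0.2436]
tool_rot: [0.808, -0.589, 0.005, -0.004]
ft_force: [-0.0, 0.2, -0.4]
grip_width: -0.0
```

That stroke reached 48 N at the stop, so I'll press a little less hard on the next ones.

```bash
python3 -m inch '[[[0,0,0,1,0],[0,0,0,2,0],[0,0,0,3,0],[0,0,0,3.7,0],[0,0,0,3.8,0]]]'; python3 -m inch '[[[0,0,0,0,0],[0,0,0,-1.2,0],[0,0,0,-2.5,0],[0,0,0,-3.5,0],[0,0,0,-3.5,0]]]';python3 -m inch '[[[0,0,0,1,0],[0,0,0,2,0],[0,0,0,3,0],[0,0,0,3.7,0],[0,0,0,3.8,0]]]'; python3 -m inch '[[[0,0,0,0,0],[0,0,0,-1.2,0],[0,0,0,-2.5,0],[0,0,0,-3.5,0],[0,0,0,-3.5,0]]]'
python3 - <<'E'
from h import *
p2,d2,i2=cam('scene')
X=cloud(d2,i2)
cv2.imwrite('pics/a3.png',cv2.resize(p2[135:255,185:305,::-1],(480,480)))
g=(np.hypot(X[...,0]-.541,X[...,1]+.033)<.012)&(X[...,2]>.143)
print(X[g].round(3))
E
```

```text
clock: 7.12
eef_pos: [0.4933, -0.0211, 0.2089]
tool_rot: [0.808, -0.589, 0.007, -0.005]
ft_force: [-8.8, 0.5, 29.4]
grip_width: -0.0001
clock: 7.75
eef_pos: [0.4926, -0.0211, 0.2437]
tool_rot: [0.808, -0.589, 0.006, -0.005]
ft_force: [0.5, 0.1, -1.2]
grip_width: 0.0003
clock: 8.38
eef_pos: [0.493, -0.0211, 0.2089]
tool_rot: [0.808, -0.589, 0.008, -0.006]
ft_force: [-8.9, 0.8, 28.6]
grip_width: 0.0003
clock: 9.0
eef_pos: [0.4923, -0.0211, 0.2439]
tool_rot: [0.808, -0.589, 0.007, -0.006]
ft_force: [0.6, -0.8, 0.1]
grip_width: 0.0002
[[ 0.53  -0.033  0.643]
 [ 0.53  -0.033  0.637]
 [ 0.529 -0.034  0.597]
 [ 0.53  -0.031  0.579]
 [ 0.53  -0.028  0.578]
 [ 0.531 -0.029  0.567]
 [ 0.531 -0.036  0.567]
 [ 0.53  -0.031  0.565]
 [ 0.531 -0.039  0.565]
 [ 0.53  -0.035  0.563]
 [ 0.531 -0.029  0.562]
 [ 0.53  -0.035  0.56 ]
 [ 0.53  -0.031  0.559]
 [ 0.53  -0.029  0.558]
 [ 0.53  -0.035  0.557]
 [ 0.532 -0.034  0.558]
 [ 0.531 -0.029  0.556]
 [ 0.533 -0.028  0.556]
 [ 0.531 -0.039  0.557]
 [ 0.532 -0.036  0.556]
 [ 0.532 -0.033  0.555]
 [ 0.53  -0.039  0.553]
 [ 0.53  -0.035  0.552]
 [ 0.531 -0
[... 1953 characters left out ...]
89]
 [ 0.539 -0.038  0.177]
 [ 0.543 -0.036  0.179]
 [ 0.547 -0.035  0.182]
 [ 0.538 -0.036  0.17 ]
 [ 0.545 -0.038  0.177]
 [ 0.547 -0.035  0.177]
 [ 0.539 -0.037  0.166]
 [ 0.545 -0.038  0.173]
 [ 0.546 -0.035  0.171]
 [ 0.539 -0.038  0.162]
 [ 0.546 -0.039  0.169]
 [ 0.545 -0.033  0.164]
 [ 0.538 -0.037  0.156]
 [ 0.543 -0.037  0.16 ]
 [ 0.548 -0.036  0.163]
 [ 0.54  -0.038  0.153]
 [ 0.544 -0.037  0.155]
 [ 0.545 -0.033  0.154]
 [ 0.54  -0.026  0.144]
 [ 0.535 -0.039  0.145]
 [ 0.538 -0.037  0.145]
 [ 0.542 -0.036  0.148]
 [ 0.547 -0.035  0.152]
 [ 0.548 -0.027  0.147]
 [ 0.539 -0.042  0.145]
 [ 0.543 -0.037  0.145]
 [ 0.545 -0.033  0.144]
 [ 0.546 -0.039  0.143]
 [ 0.551 -0.034  0.145]]
```

View pics/a3.png

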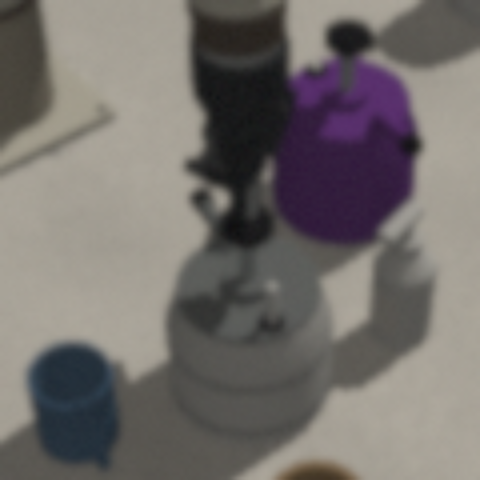

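The pin tip, now at (272,288), measures about 0.188 m, so it is fully out. I'll add one more stroke for margin, then retreat straight up and check.

```bash
python3 -m inch '[[[0,0,0,1,0],[0,0,0,2,0],[0,0,0,3,0],[0,0,0,3.7,0],[0,0,0,3.8,0]]]'; python3 -m inch '[[[0,0,0,0,0],[0,0,0,-1.2,0],[0,0,0,-2.5,0],[0,0,0,-4,0],[0,0,0,-6,0]]]'; python3 -m inch '[[[0,0,0,-4,0],[0,3,4.2,-8,0],[0,6,8.4,-8,0],[0,9,12.6,-8,0],[0,12,16.8,-8,0]]]'; python3 -m inch '[[[0,3,4.2,0,0],[0,6,8.4,0,0],[0,6,8.4,0,0],[0,6,8.4,0,0],[0,6,8.4,0,0]]]'
python3 - <<'E'
from h import *
p,d,i=cam('top');X=cloud(d,i);v,u=np.indices(d.shape)
near=np.hypot(u-258,v-200)<45
for a,b in((.21,.235),(.13,.146)):
    q=X[near&(X[...,2]>a)&(X[...,2]<b)];print(np.median(q,0).round(4),np.round(cv2.minEnclosingCircle(q[:,:2].astype(np.float32))[0],4))
p2,d2,i2=cam('scene');Y=cloud(d2,i2)
for Z in(X,Y):
    g=(np.hypot(Z[...,0]-.541,Z[...,1]+.033)<.012)&(Z[...,2]>.15)&(Z[...,2]<.25);print('tip',np.sort(Z[g][:,2])[-6:].round(4))
cv2.imwrite('pics/a4.png',np.hstack([cv2.resize(p[130:250,190:310,::-1],(400,400)),cv2.resize(p2[135:255,185:305,::-1],(400,400))]))
E
```

```text
clock: 9.68
eef_pos: [0.4926, -0.0211, 0.2088]
tool_rot: [0.808, -0.589, 0.008, -0.006]
ft_force: [-10.5, 0.1, 30.0]
grip_width: -0.0
clock: 10.3
eef_pos: [0.4904, -0.0211, 0.2685]
tool_rot: [0.808, -0.589, 0.007, -0.005]
ft_force: [-0.1, 0.5, -0.8]
grip_width: -0.0
clock: 10.92
eef_pos: [0.3643, -0.1877, 0.3461]
tool_rot: [0.808, -0.589, 0.007, -0.005]
ft_force: [1.0, -1.3, -0.0]
grip_width: -0.0002
clock: 11.55
eef_pos: [0.3034, -0.2696, 0.345]
tool_rot: [0.809, -0.588, 0.006, -0.005]
ft_force: [0.7, 0.9, -1.1]
grip_width: -0.0002
[ 0.4925 -0.0207  0.2199] [ 0.4921 -0.0209]
[ 0.487  -0.0202  0.1401] [ 0.4924 -0.0206]
tip [0.1885 0.1899 0.1904 0.1905 0.1911 0.1933]
tip [0.185  0.1853 0.1856 0.1858 0.1869 0.1871]
```

View pics/a4.png

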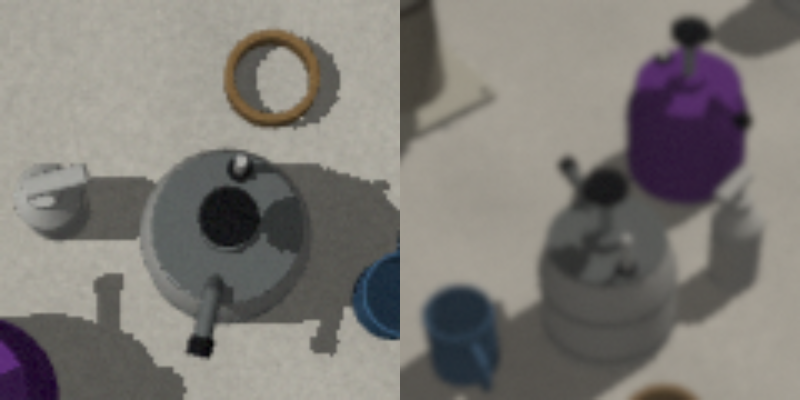

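The knob is up at 0.220 m, the pin (tip at (240,160) left, (627,240) right) is out, and the sprayer is where it was with the arm clear.

```bash
python3 -c "
from workcell import ticket
print(ticket.job_done())"
```

```text
the job is handed in; nothing more can be done
None
```

I pressed the white sprayer's pump knob with closed fingers for five full strokes, letting it spring back each time. Then I moved the arm well clear and handed the job in, at about 11.7 s of the 42 s allowed.

Last checks:
- **Pin:** the tip measures about 0.190 m in the top view and 0.186 m in the scene view. Fully out is 0.189 m and the pass mark is 0.185 m, so the scene reading is just above it. The two views differ by about 4 mm, roughly the calibration error. I gave one stroke more than the four needed at most, and the fourth had already brought the tip to about 0.188 m.
- **Knob:** its top is back at 0.220 m, which is fully up.
- **Sprayer:** it is within 1 mm of where it started.
- **Other things:** in the close-up views of the sprayer, the things beside it look unmoved. I did not measure any of the other objects, and the jar, bowl, screwdriver and brush are outside those views.
- **Force:** the highest reading was about 48 N at the bottom of the second stroke, against the 120 N wrist limit. I pressed less hard after that, at about 30 N.

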